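# Pin the drill jig shut and hold it down

## Task

Close the drill jig on the stainless carrier plate that lies in it: swing the bush plate back over the carrier until it meets its stop, then take from the rack the one locating pin whose shank fits the jig's bushes closely and is long enough to reach both, and thread it down through the bush in the plate and on into the bush in the base. Finish holding the pin by its grip and pressing it down, collar on the plate, so that the sprung bush plate is and stays fully down on the carrier for drilling; do not let go. Leave the other pins in the rack and the other things on the bench where they are.

Things in the scene. Friction and masses are not known exactly. Their poses are not given: they have to be found in the camera images.
- jig: Drill jig, fixed: grey base 145 x 190 x 18 mm; origin under its centre, on the 2.5 mm green mat; z up, heights from here, y along its long side. At y = +68 mm a 40 mm square block, top at 30 mm, holds the lower bush; at y = -68 mm the bush plate's pillar, top at 110 mm. Between them lies the stainless carrier plate, 118 x 76 x 14 mm, top at 56 mm. Stop post at x = -36, y = +47 mm, top at 70 mm.
- lower_bush (a point): Centre of the mouth of the lower bush, 30 mm above the jig's underside; straight vertical bore 13.4 mm across, open down to the mat.
- upper_bush (a point): Centre of the mouth of the bush in the aluminium bush plate, moving with it, z up: 80 mm above the jig's underside with the plate raised, 74 mm with it down. Straight vertical bore 13.4 mm across, 16 mm deep, in a 40 mm square head, 136 mm from the pillar's axis. With the plate at its stop it is exactly above the lower bush.
- plate_knob (a point): Centre of the upright black knob on the bush plate's free end, by which the plate is swung: 20 mm across, its top 13 mm above and its foot 14 mm below this point, 193 mm from the pillar's axis. Below it the plate's arm is 22 mm wide, its top 25 mm below this point.
- swing_plate (a joint): Angle of the bush plate about the pillar, rad: 0 at the stop (plate along the jig's +y, over the carrier), growing as it swings open clockwise seen from above, towards the jig's +x; up to 1.0. It starts open. A light friction (about 0.3 N at the knob) keeps it where it is left.
- plate_drop (a joint): How far the bush plate is pressed down on its pillar, m: 0 raised by its spring (it stays up even with a pin's weight on it), 0.006 fully down on the carrier. Beyond those weights it takes about 2 N to start it and 6 N to hold it fully down.
- rack: Grey sheet-metal pin rack, fixed: a shelf 52 mm (x) by 228 mm (y), top 90 mm above the bench, open beneath so that the shanks show, with four 18 mm holes along its y axis at y = -82.5, -27.5, +27.5 and +82.5 mm. Origin at the centre of its underside on the bench.
- pin_a: Steel locating pin, shank 12 mm across and 70 mm long with a 10 mm tapered tip (5 mm across at the end): the one that fits. Origin at its shoulder (underside of collar), z up. Same head on all four pins: steel collar 28 mm across, 5 mm high, then a dark knurled grip 22 mm across, 5 to 45 mm above the shoulder. Starts upright in any one of the rack's four holes, hanging by its collar.
- pin_a_tip (a point): Lowest point of that pin's shank, on its axis, 70 mm below the shoulder.
- pin_a_grip (a point): Where to hold that pin: on its axis, 30 mm above the shoulder.
- pin_b: Pin with a shank 16 mm across and 70 mm long: too thick for the bushes. Origin at its shoulder (underside of collar), z up. Same head on all four pins: steel collar 28 mm across, 5 mm high, then a dark knurled grip 22 mm across, 5 to 45 mm above the shoulder. Starts upright in any one of the rack's four holes, hanging by its collar.
- pin_c: Pin with a shank 8 mm across and 70 mm long: too thin, it rattles in the bushes. Origin at its shoulder (underside of collar), z up. Same head on all four pins: steel collar 28 mm across, 5 mm high, then a dark knurled grip 22 mm across, 5 to 45 mm above the shoulder. Starts upright in any one of the rack's four holes, hanging by its collar.
- pin_d: Pin with a shank 12 mm across but only 40 mm long: too short to reach the lower bush. Origin at its shoulder (underside of collar), z up. Same head on all four pins: steel collar 28 mm across, 5 mm high, then a dark knurled grip 22 mm across, 5 to 45 mm above the shoulder. Starts upright in any one of the rack's four holes, hanging by its collar.
- screwdriver: Screwdriver with a black and red handle, 185 mm long, lying near the robot; bystander. Origin under its middle.
- frame_4: White plastic mounting frame, 55 x 54 x 17 mm, behind the middle; bystander.
- marker_black: Black felt marker, 127 mm long, behind the rack; bystander.
- timer_0: Plug-in panel timer, 47 x 84 x 48 mm, nearest of the row on the right; bystander.
There are look-alikes about, which are no part of the job. Leave any purple or yellow look-alike of the pin_a alone.

How it is judged:
On the way, in this order (a step that is already met when the one before it is completed fails the run):
1. the fitting pin has entered the bush in the plate (z of pin_a_tip in the frame of upper_bush below -0.004 m and horizontal distance between pin_a_tip and upper_bush below 0.004 m), for 0.1 s.
2. its tip has gone on into the bush in the base, the plate being at its stop (z of pin_a_tip in the frame of lower_bush below -0.005 m and horizontal distance between pin_a_tip and lower_bush below 0.004 m and horizontal distance between pin_a and upper_bush below 0.004 m and angle between the z axis of pin_a and the z axis of jig, either way round below 0.06 rad and value of joint swing_plate below 0.03 rad), for 0.1 s.
At the end, for the whole second after the job is handed in: 12 x 70 mm pin through both bushes (axis within 4 mm, 0.06 rad; tip 5 mm or more into the lower), collar within 2 mm of the plate; plate within 0.03 rad of its stop, down at least 4.2 of 6 mm; pin at rest, gripped with over 5 N within 25 mm of its grip point; other pins still in the rack (all of step 2 and z of pin_a in the frame of upper_bush between -0.003 and 0.002 m and value of joint plate_drop above 0.0042 m and contact force between the fingers and pin_a above 5 N and distance between the grasp point and pin_a_grip below 0.025 m and linear speed of pin_a below 0.01 m/s and height (world z) of each of pin_b, pin_c, pin_d above 0.085 m and horizontal distance between each of pin_b, pin_c, pin_d and rack below 0.1 m); the arm keeps its last pose, push and grip.
It fails at once if one of the other pins was taken out of its hole or knocked about (distance of any of pin_b, pin_c, pin_d from where it was at the start of the episode above 0.02 m).
It fails at once if a bystander was moved more than 3 cm (distance of any of screwdriver, frame_4, marker_black, timer_0 from where it was at the start of the episode above 0.03 m).
It also fails if it takes over 58 s, if anything falls off the work surface, if the arm or the gripper's body presses on something with over 40 N, if the wrist force passes 120 N, or if a joint passes its speed limit or range.

## Robot

A 7-joint arm with a two-finger parallel gripper is mounted at the origin on a cart in front of the work surface, level with it; the furniture and walls round the work are solid. World frame = base frame: x ahead of the robot, y to its left, z up, the work surface at z = 0. Lengths are in m, angles in rad, forces in N, time in s.
With the tool pointing down it reaches from about 0.4 to 0.875 m from the base axis. Payload 6.5 kg.
Tool frame: the origin (TCP) lies on the centre line of the jaws, within the pads' length; the fingertips stand 17 mm ahead of it and the grasp point (between the pads) lies 2 mm behind it; z points along the fingers, y is the line along which they close (so a half turn about z gives the same grasp; the last joint's range is limited). The gripper opens to 88 mm and grips with 3 to 60 N. Pads are 18 mm wide; open, the fingers measure 123 mm over their backs; the gripper's body (75 mm by 187 mm) begins 45 mm behind the grasp point.
Start: joints at [-1.21, 0.536, -0.004, 1.538, 0.003, 1.067, -0.071], TCP at [0.269, 0.592, 0.256] pointing down, gripper open.
Joint ranges: [-2.7, 2.7], [-0.37, 2.16], [-1.27, 1.26], [0.24, 2.4], [-1.31, 4.45], [0.19, 1.91], [-2.76, 2.76]. Speed limits (rad/s): [2.39, 2.39, 3.14, 3.14, 3.14, 3.14, 3.14].

## Interface

Orientations are given as a unit quaternion [w, x, y, z].
In Python, from station import arm gives the robot as it stands. The module is installed in compiled form; this text tells all that it offers.
- The arm moves only by the shell command python3 -m creep 'ROWS' [OPENING] [FORCE]. ROWS is JSON, a list of rows, each a list of 2 entries, a list of its own where there are three numbers: the shift along the tool's x, y, z in m, then the turn, a rotation vector about the tool's x, y, z in degrees. In form: [[[x, y, z], [ax, ay, az]], ...]. A call has 1 to 12 rows; each row is the pose to reach, as a shift and turn from the pose commanded when the call began, along the tool's axes at that moment; what a row does not reach only later rows make up. A row lasts 1/12 s, in which the tool goes at most 41.7 mm and 7.16 degrees, less where a joint would pass 70% of its speed; a pose out of reach is approached as far as the arm can. A call with a gripper value outside its range is refused whole. OPENING is the finger opening in m, from 0 to 0.0881, set as the call begins (- or left out, the last holds). The fingers move at their own pace and stop on an object; FORCE is the grip in N (left out, the last holds). Time passes only in rows, so rows that repeat a pose let the fingers close. It gives the time, the measured TCP pose, the force, the opening and the grip force at its end, in the units of the state.
- arm.read_state(): the state, without advancing time (a new reading comes with each control period).
- arm.get_image(name): name is "scene" or "top" or "wrist"; returns a dict with "frame" (400x640x3 uint8, red, green, blue), "fov_y" (degrees; the focal length in pixels is half the picture's height over the tangent of half this angle, whatever the lens; pixels are square), "cx", "cy" (the principal point, pixels), "D" ([k1, k2, p1, p2, k3] as OpenCV has them; the pictures are not rectified), "pose" (4x4, takes a point from camera to world coordinates). Camera axes: x right, y up, looking along -z (the intrinsics and any distortion apply to the point x, -y, -z); pixel columns grow to the right and rows downward; lengths in m; the calibration is good to about 2 mm. A picture is of the moment at which its call begins. There is no depth.
- arm.close_job(): hands the job in; it is judged then, once.
The state is a dict: "clock": time; "joint_pos": joint angles; "joint_velocities": joint speeds; "tau": joint torques, N m; "tcp_pos": TCP position; "tcp_rot": TCP orientation; "ft_force": force on the tool from outside, world axes, zero at the start; "moment": the same for the moment, N m; "grip_width": opening from 0.0 (shut) to 1.0 (fully open); "finger_force": force on a finger pad.
Only numpy, scipy, OpenCV 4.12 (cv2) and the standard library are available. Lean on these libraries where they do the work, as an engineer would, in place of code of your own. Each camera call takes 0.05 s, during which the arm holds its last target. There are 200 camera calls.

## Working session

There is one attempt and no reset: what is moved stays moved. The work goes in short steps, Python scripts to look and compute and a shell command to move; the robot and the scene stay as the last step left them, time stands still between calls to the robot, and variables do not carry over. Pictures are saved under pics/ and viewed, at most 10 in all, crops included, and the job is handed in when it is done.

```bash
mkdir -p pics
cat > h.py <<'E'
import numpy as np, cv2
from station import arm
from scipy.spatial.transform import Rotation as R
def grab(name,tag):
    d=arm.get_image(name); np.savez(f'{tag}.npz',**{k:np.array(v) for k,v in d.items()})
    cv2.imwrite(f'pics/{tag}.png',d['frame'][:,:,::-1]); return d
def load(tag): return dict(np.load(f'{tag}.npz'))
def KD(d):
    f=200/np.tan(np.radians(float(d['fov_y']))/2)
    return np.array([[f,0,float(d['cx'])],[0,f,float(d['cy'])],[0,0,1.]]),np.array(d['D'],float)
F=np.diag([1,-1,-1.])
def ray(d,uv):
    K,D=KD(d); p=cv2.undistortPoints(np.array([[uv]],float),K,D)[0,0]
    P=np.array(d['pose']); v=P[:3,:3]@F@np.array([p[0],p[1],1]); return P[:3,3],v/np.linalg.norm(v)
def atz(d,uv,z):
    o,v=ray(d,uv); return o+v*(z-o[2])/v[2]
def tri(l):
    A=0;b=0
    rs=[ray(d,uv) for d,uv in l]
    for o,v in rs: M=np.eye(3)-np.outer(v,v);A=A+M;b=b+M@o
    x=np.linalg.solve(A,b); return x,[np.linalg.norm((np.eye(3)-np.outer(v,v))@(x-o)) for o,v in rs]
def proj(d,X):
    K,D=KD(d);P=np.array(d['pose']); c=F@P[:3,:3].T@(np.array(X)-P[:3,3])
    return cv2.projectPoints(c.reshape(1,3),np.zeros(3),np.zeros(3),K,D)[0].ravel()
def totool(dx):
    q=arm.read_state()['tcp_rot']; return R.from_quat(np.r_[q[1:],q[0]]).inv().apply(dx)
E
python3 - <<'E'
from h import *
a=grab('scene','s0');b=grab('top','t0')
for d in(a,b): print(d['fov_y'],d['cx'],d['cy'],np.round(d['D'],3),np.round(d['pose'],3).tolist())
s=arm.read_state();print(s['tcp_pos'],s['tcp_rot'])
E
```

```text
44.36708909499343 327.53827679554024 203.43240619249391 [0.044 0.    0.    0.    0.   ] [[0.903, 0.272, -0.333, 0.096], [-0.43, 0.603, -0.672, -0.963], [0.018, 0.75, 0.661, 0.997], [0.0, 0.0, 0.0, 1.0]]
43.50528780983883 326.9872728578266 195.97434458477912 [-0.148  0.     0.     0.     0.   ] [[-0.02, 0.991, -0.132, 0.312], [-1.0, -0.018, 0.017, -0.025], [0.014, 0.132, 0.991, 1.776], [0.0, 0.0, 0.0, 1.0]]
[0.26885224 0.59121627 0.25491809] [-1.20959110e-04  2.11743968e-01  9.77324857e-01 -7.74977150e-04]
```

View pics/s0.png

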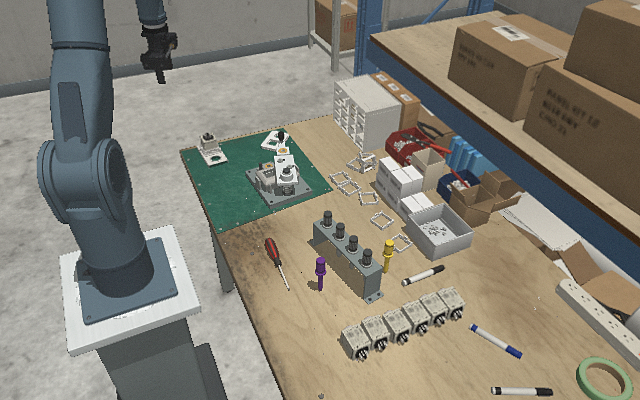

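View pics/t0.png

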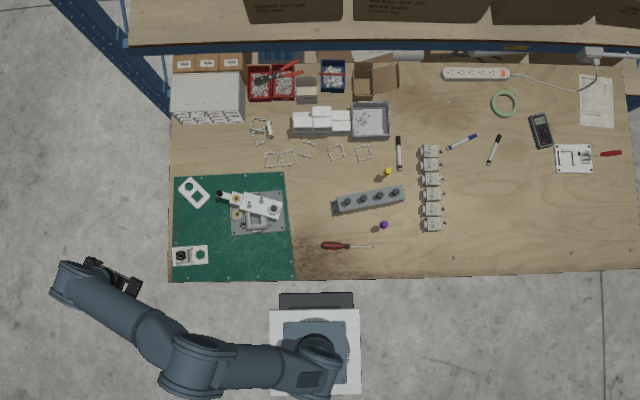

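Run:
```python
from h import *
a=cv2.imread('pics/s0.png');b=cv2.imread('pics/t0.png')
r=lambda i,x0,y0,w,h,s:cv2.resize(i[y0:y0+h,x0:x0+w],None,fx=s,fy=s,interpolation=cv2.INTER_CUBIC)
# scene: jig (240,120,100,90)x4, rack (300,200,100,110)... ; top: jig, rack
A=r(a,235,120,100,90,4);B=r(a,305,200,100,100,4)
C=r(b,210,175,90,70,4.444);D=r(b,325,175,100,50,4)
o=np.zeros((600,800,3),np.uint8)
o[:360,:400]=A;o[:400-0,400:]=B[:400];o[360:600,:400]=C[10:250,:400];o[400:600,400:]=D
cv2.imwrite('pics/c1.png',o)
```

```text
(no output)
```

View pics/c1.png

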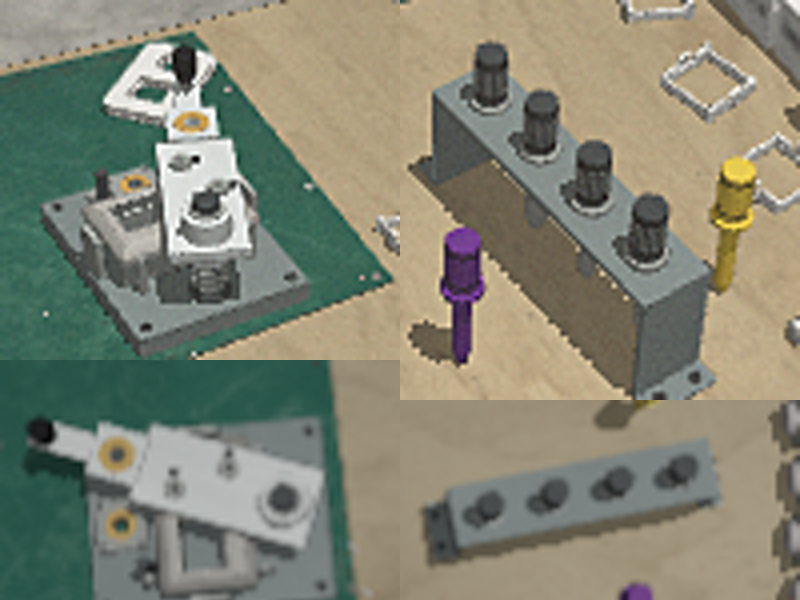

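Run:
```python
from h import *
a=load('s0');b=load('t0')
for n,u,v in [('knob',(281,136),(219,193.5)),('pillar',(286.8,169),(273.7,207.6)),('ub',(282.5,150.3),(236.3,198.2)),('lb',(268.5,165.8),(237.2,213.9)),
 ('p1',(327.8,211.8),(347.5,199.5)),('p2',(340.5,224.5),(363.5,197)),('p3',(353.5,237),(379.5,194)),('p4',(367.8,250.8),(396,191)),('purple',(321,260),(384,224))]:
    x,e=tri([(a,u),(b,v)]); print(n,np.round(x,4),np.round(e,4))
```

```text
knob [0.5514 0.3112 0.1011] [0.0013 0.0013]
pillar [0.498  0.1247 0.113 ] [0.0005 0.0005]
ub [0.5351 0.255  0.0856] [0. 0.]
lb [0.4863 0.26   0.0354] [0. 0.]
p1 [ 0.5162 -0.1204  0.139 ] [0.0008 0.0008]
p2 [ 0.525  -0.1741  0.1365] [0.0004 0.0004]
p3 [ 0.534  -0.2275  0.137 ] [0.0005 0.0005]
p4 [ 0.5432 -0.283   0.1374] [0.0007 0.0007]
purple [ 0.4374 -0.2427  0.1125] [0.0019 0.0019]
```

The crop shows, in full-image pixels, the jig knob at scene (281,136) and top (219,193). The rack pins in the scene view are at (328,212), (340,224), (353,237) and (368,251). The purple (321,260) and yellow (388,242) pins are the look-alikes to leave alone. Measured heights and distances match the text: pillar to bush 136 mm, pillar to knob 194 mm. I'll swing the plate first.

```bash
python3 -m creep '[[[-0.035,-0.011,0],[0,0,-5]],[[-0.07,-0.022,0],[0,0,-10]],[[-0.105,-0.033,0],[0,0,-15]],[[-0.14,-0.043,0],[0,0,-20]],[[-0.175,-0.054,0.01],[0,0,-25]],[[-0.21,-0.065,0.02],[0,0,-29.4]],[[-0.245,-0.076,0.03],[0,0,-29.4]],[[-0.28,-0.087,0.04],[0,0,-29.4]],[[-0.315,-0.098,0.05],[0,0,-29.4]],[[-0.35,-0.108,0.06],[0,0,-29.4]],[[-0.38,-0.118,0.07],[0,0,-29.4]],[[-0.404,-0.124,0.08],[0,0,-29.4]]]' 0 20
python3 -m creep '[[[0,0,0],[0,0,0]],[[0,0,0],[0,0,0]]]'
python3 - <<'E'
from h import *
s=arm.read_state();print(s['tcp_pos'],s['tcp_rot'],totool([0.59,0.311,0.103]-np.array(s['tcp_pos'])))
d=grab('wrist','w1');print(np.round(d['pose'],3).tolist(),proj(d,[0.5514,.3112,.1011]))
E
```

```text
clock: 1.1
tcp_pos: [0.5875, 0.3081, 0.1748]
tcp_rot: [0.0, -0.042, 0.999, -0.001]
ft_force: [-0.0, 0.6, -0.6]
grip_width: 0.117
finger_force: 0.0
clock: 1.27
tcp_pos: [0.586, 0.3096, 0.1745]
tcp_rot: [-0.001, -0.042, 0.999, -0.001]
ft_force: [-0.4, 0.0, -0.3]
grip_width: 0.008
finger_force: 0.0
[0.58603472 0.30956811 0.17451249] [-7.71461395e-04 -4.15191682e-02  9.99137113e-01 -7.70485638e-04] [-0.00418522  0.00120348  0.07150417]
[[-0.082, -0.954, -0.287, 0.513], [0.997, -0.079, -0.022, 0.302], [-0.002, -0.288, 0.958, 0.305], [0.0, 0.0, 0.0, 1.0]] [322.90697934 171.33566017]
```

View pics/w1.png

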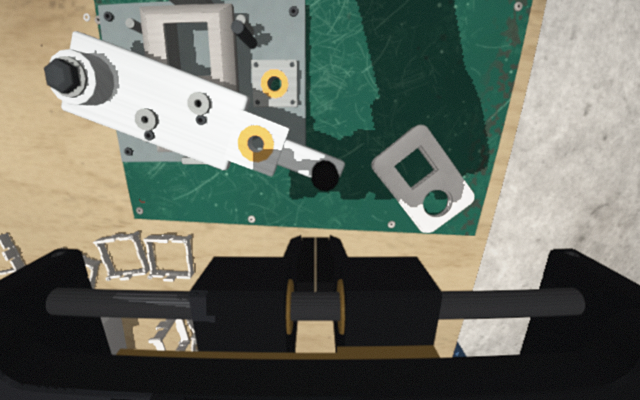

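The wrist view shows the knob at (324,176), 5 px from where I predicted it. The upper bush is at (256,143), the lower bush at (274,83) and the pillar cap at (62,77), and the fingers are clear of the knob.

```bash
python3 - <<'E'
from h import *
d=load('w1')
for n,uv,z in[('knobtop',(324,176),.114),('ub',(256,143),.0825),('lb',(274,83),.0325),('pil',(62,77),.1125)]: print(n,np.round(atz(d,uv,z),4))
x,e=tri([(d,(324,176)),(load('t0'),(219,193.5)),(load('s0'),(281,136))]);print(x,e)
E
python3 -m creep '[[[-0.002,0,0.02],[0,0,0]],[[-0.004,0.001,0.04],[0,0,0]],[[-0.004,0.001,0.06],[0,0,0]],[[-0.004,0.001,0.07],[0,0,0]],[[-0.004,0.001,0.07],[0,0,0]]]'
```

```text
knobtop [0.5521 0.3117 0.114 ]
ub [0.5369 0.258  0.0825]
lb [0.4872 0.2628 0.0325]
pil [0.4993 0.1326 0.1125]
[0.55267023 0.31194148 0.10059796] [np.float64(0.0022164372417133008), np.float64(0.0024803249838548916), np.float64(0.00034829387841244083)]
clock: 1.73
tcp_pos: [0.5868, 0.3139, 0.1036]
tcp_rot: [-0.002, -0.044, 0.999, -0.001]
ft_force: [-0.2, -0.5, 0.7]
grip_width: 0.001
finger_force: 0.0
```

```bash
python3 -m creep '[[[0.008,0,0],[0,0,0]],[[0.016,0,0],[0,0,0]],[[0.024,0,0],[0,0,0]],[[0.031,0,0],[0,0,0]],[[0.038,0,0],[0,0,0]],[[0.045,0,0],[0,0,0]],[[0.052,0,0],[0,0,0]],[[0.058,0,0],[0,0,0]],[[0.064,0,0],[0,0,0]],[[0.069,0,0],[0,0,0]],[[0.073,0,0],[0,0,0]],[[0.073,0,0],[0,0,0]]]'
python3 -m creep '[[[0.002,0,0],[0,0,0]],[[0.004,0,0],[0,0,0]],[[0.006,0,0],[0,0,0]]]'
python3 -m creep '[[[0.002,0,0],[0,0,0]],[[0.004,0,0],[0,0,0]],[[0.004,0,0],[0,0,0]]]'
python3 - <<'E'
from h import *
d=grab('wrist','w2')
E
```

```text
clock: 2.73
tcp_pos: [0.5157, 0.3065, 0.1056]
tcp_rot: [-0.0, -0.043, 0.999, -0.0]
ft_force: [0.7, -0.2, 0.5]
grip_width: 0.005
finger_force: 0.0
clock: 2.98
tcp_pos: [0.5108, 0.306, 0.1057]
tcp_rot: [0.0, -0.043, 0.999, 0.0]
ft_force: [0.6, -0.1, 0.1]
grip_width: 0.006
finger_force: 0.1
clock: 3.23
tcp_pos: [0.5063, 0.3058, 0.1057]
tcp_rot: [-0.0, -0.043, 0.999, -0.0]
ft_force: [-0.4, 0.3, 0.3]
grip_width: 0.005
finger_force: 0.0
```

View pics/w2.png

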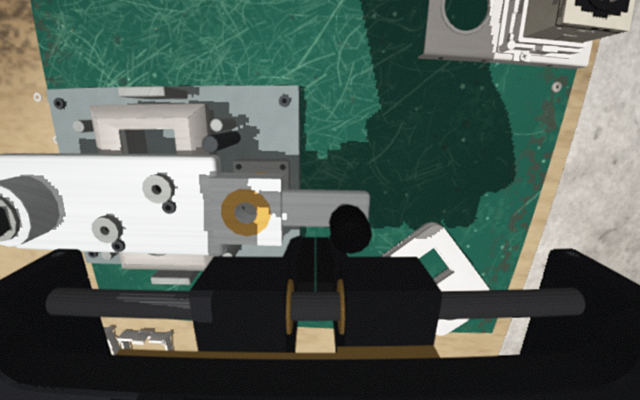

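The knob, at (350,228), now sits about 1 cm to the right of the finger centre. The plate edge at (215,155) is still a few millimetres short of the stop post at (222,140). I'll re-centre and push on.

```bash
python3 -m creep '[[[-0.004,0,0],[0,0,0]],[[-0.004,0.006,0],[0,0,0]],[[-0.004,0.012,0],[0,0,0]],[[-0.001,0.012,0],[0,0,0]],[[0.002,0.012,0],[0,0,0]],[[0.005,0.012,0],[0,0,0]],[[0.007,0.012,0],[0,0,0]],[[0.007,0.012,0],[0,0,0]]]'
python3 -m creep '[[[0.001,0,0],[0,0,0]],[[0.002,0,0],[0,0,0]],[[0.003,0,0],[0,0,0]],[[0.004,0,0],[0,0,0]],[[0.004,0,0],[0,0,0]]]'
```

```text
clock: 3.95
tcp_pos: [0.5003, 0.3176, 0.1065]
tcp_rot: [0.002, -0.043, 0.999, 0.001]
ft_force: [5.5, 2.3, -1.6]
grip_width: 0.004
finger_force: 2.8
clock: 4.37
tcp_pos: [0.4984, 0.3173, 0.1069]
tcp_rot: [0.004, -0.042, 0.999, 0.001]
ft_force: [10.1, 2.7, -3.7]
grip_width: 0.006
finger_force: 5.0
```

```bash
python3 -m creep '[[[-0.008,0,0],[0,0,0]],[[-0.02,0,0],[0,0,0]],[[-0.04,0,-0.02],[0,0,0]],[[-0.05,-0.02,-0.05],[0,0,0]],[[-0.05,-0.03,-0.08],[0,0,0]],[[-0.05,-0.04,-0.1],[0,0,0]],[[-0.05,-0.05,-0.12],[0,0,0]],[[-0.05,-0.05,-0.12],[0,0,0]],[[-0.05,-0.05,-0.12],[0,0,0]]]'
cat >> h.py <<'E'
def ring(d):
    hsv=cv2.cvtColor(np.ascontiguousarray(d['frame']),cv2.COLOR_RGB2HSV)
    m=cv2.inRange(hsv,(14,110,110),(28,255,255)); n,l,s,c=cv2.connectedComponentsWithStats(m)
    out=[]
    for i in range(1,n):
        if s[i,4]<100: continue
        cn=max(cv2.findContours((l==i).astype(np.uint8),cv2.RETR_EXTERNAL,cv2.CHAIN_APPROX_NONE)[0],key=len)
        out.append((s[i,4],np.round(cv2.fitEllipse(cv2.convexHull(cn)),1).tolist() if 0 else [np.round(v,1) for v in cv2.fitEllipse(cv2.convexHull(cn))]))
    return sorted(out,key=lambda t:-t[0])
E
python3 - <<'E'
from h import *
d=grab('wrist','w3')
for r in ring(d): print(r, atz(d,r[1][0],.0825))
E
```

```text
clock: 5.12
tcp_pos: [0.5491, 0.2707, 0.2264]
tcp_rot: [0.001, -0.043, 0.999, 0.0]
ft_force: [-0.4, 0.5, -0.5]
grip_width: 0.011
finger_force: 0.0
(np.int32(554), [array([313.6, 128. ]), array([27.9, 29.2]), np.float64(21.4)]) [0.48756017 0.2630485  0.0825    ]
(np.int32(218), [array([  0.2, 183.7]), array([21.9, 28. ]), np.float64(58.2)]) [ 0.56858874 -0.06879732  0.0825    ]
```

View pics/w3.png

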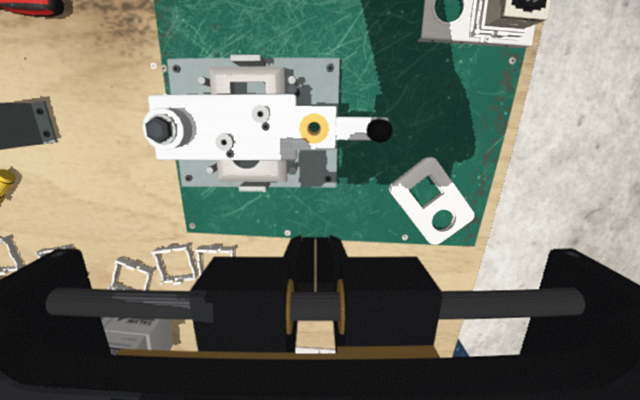

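The plate is at its stop, with the upper bush at (314,128), i.e. (0.4876, 0.2630). That agrees with the lower bush measured earlier at (0.4872, 0.2628). Next I need to see the shanks, so I'll work out where the tips should appear in the scene view.

```bash
python3 - <<'E'
from h import *
a=load('s0')
for x in [[.5162,-.1204],[.525,-.1741],[.534,-.2275],[.5432,-.283]]:
    print([ ((proj(a,[*x,z])-[305,200])*4+[400,0]).round(0).tolist() for z in(.09,.05,.02)], end=' ')
P=np.array(a['pose']);print(P[:3,3])
E
# turn tool: y-axis along world x-ish, move toward rack's near side
python3 - <<'E'
from h import *
b=cv2.imread('pics/s0.png')
o=cv2.resize(b[215:300,310:390],None,fx=7,fy=7,interpolation=cv2.INTER_CUBIC)
cv2.imwrite('pics/c2.png',cv2.convertScaleAbs(o,alpha=1.6))
E
```

```text
[[491.0, 101.0], [490.0, 144.0], [489.0, 175.0]] [[539.0, 150.0], [537.0, 192.0], [535.0, 223.0]] [[589.0, 201.0], [586.0, 243.0], [584.0, 274.0]] [[645.0, 256.0], [640.0, 299.0], [637.0, 330.0]] [ 0.09619022 -0.96329954  0.99692888]
```

View pics/c2.png

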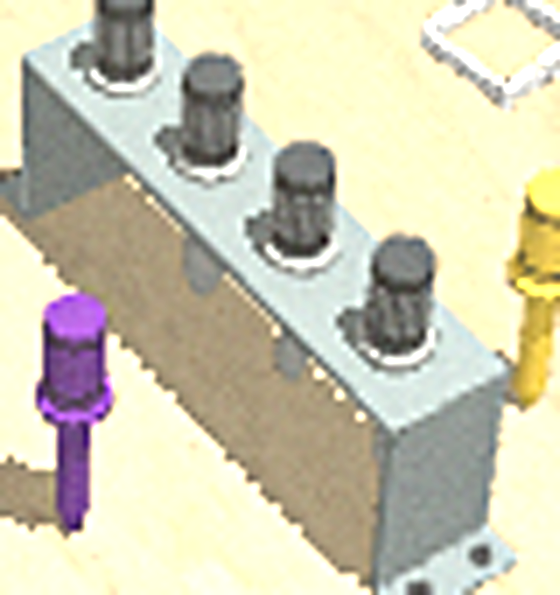

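In this crop the shanks of pins 2 (200,265) and 3 (290,355) show only in part, and pins 1 and 4 are hidden. I can't tell them apart from here, so I'll bring the wrist camera to the near side of the rack and tilt it.

```bash
python3 -m creep '[[[0.012,-0.034,-0.01],[0,0,0]],[[0.026,-0.068,-0.01],[0,0,0]],[[0.039,-0.102,-0.01],[0,-5,0]],[[0.052,-0.136,-0.01],[0,-10,0]],[[0.066,-0.17,-0.01],[0,-15,0]],[[0.079,-0.204,-0.01],[0,-20,0]],[[0.092,-0.238,-0.01],[0,-25,0]],[[0.105,-0.272,0],[0,-30,0]],[[0.118,-0.306,0],[0,-35,0]],[[0.131,-0.34,0],[0,-40,0]],[[0.144,-0.374,0],[0,-40,0]],[[0.154,-0.398,0],[0,-40,0]]]'
python3 -m creep '[[[0,0,0],[0,0,0]],[[0,0,0],[0,0,0]],[[0,0,0],[0,0,0]]]'
python3 - <<'E'
from h import *
d=grab('wrist','w4');print(np.round(d['pose'],3).tolist(), np.round(arm.read_state()['joint_pos'],2))
for x in [[.5162,-.1204],[.525,-.1741],[.534,-.2275],[.5432,-.283]]: print(proj(d,[*x,.09]).round(),proj(d,[*x,.02]).round())
E
```

```text
clock: 6.17
tcp_pos: [0.4606, -0.0259, 0.2439]
tcp_rot: [0.258, -0.047, 0.964, 0.034]
ft_force: [0.2, 1.1, -0.6]
grip_width: 0.005
finger_force: 0.0
clock: 6.42
tcp_pos: [0.4615, -0.0259, 0.2445]
tcp_rot: [0.258, -0.046, 0.964, 0.034]
ft_force: [0.2, 1.2, -0.3]
grip_width: 0.006
finger_force: 0.0
[[-0.106, -0.682, -0.723, 0.334], [0.994, -0.043, -0.105, -0.044], [0.041, -0.73, 0.683, 0.32], [0.0, 0.0, 0.0, 1.0]] [ 0.32  0.05 -0.29  2.38 -0.43  0.21  2.09]
[210. 154.] [223. 117.]
[158. 158.] [178. 121.]
[108. 162.] [135. 125.]
[ 59. 167.] [ 92. 129.]
```

Run:
```python
from h import *
b=cv2.imread('pics/w4.png')[70:230,10:280]
cv2.imwrite('pics/c3.png',cv2.convertScaleAbs(cv2.resize(cv2.rotate(b,cv2.ROTATE_180),None,fx=2.96,fy=2.96,interpolation=cv2.INTER_CUBIC),alpha=1.5))
```

```text
(no output)
```

View pics/c3.png

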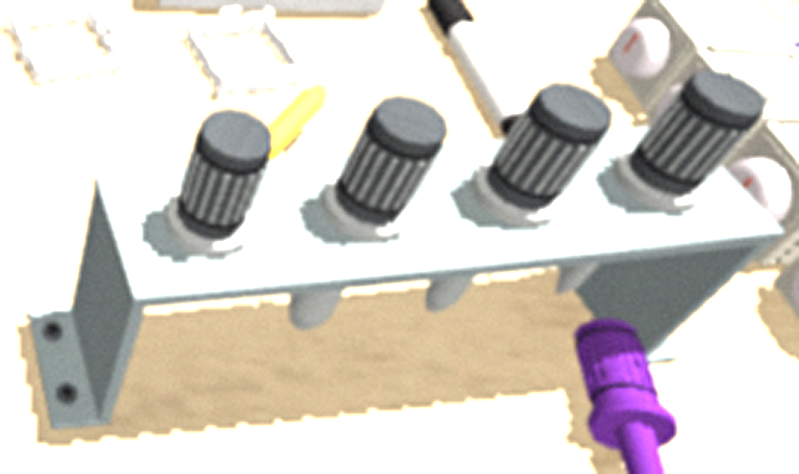

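Flipped crop, from left: p1 at (220,170) shows no shank below the shelf, so it is short (pin_d). p2's shank at (315,305) is the thickest (pin_b), p3's at (450,290) is medium (pin_a) and p4's at (575,275) is thin (pin_c). I'll confirm with scale bars in one enlarged crop.

Run:
```python
from h import *
d=load('w4');im=d['frame'][:,:,::-1]
o=[]
for x in [[.525,-.1741],[.534,-.2275],[.5432,-.283]]:
    t=proj(d,[*x,.035]);u=proj(d,[*x,.065]);ax=(u-t)/np.linalg.norm(u-t); s=8.
    # rotate so shank axis is vertical (up), centre at t
    n=np.array([-ax[1],ax[0]])
    M=np.array([n*s,-ax*s]); M=np.c_[M,np.array([130,200])-M@t]
    p=cv2.warpAffine(np.ascontiguousarray(im),M,(260,400),flags=cv2.INTER_CUBIC)
    dist=np.linalg.norm(np.array(d['pose'])[:3,3]-[*x,.035]); f=KD(d)[0][0,0]
    for i,w in enumerate((8,12,16)):
        h=w/1000*f/dist*s/2; cv2.line(p,(int(130-h),330+20*i),(int(130+h),330+20*i),(0,0,255),3)
    o.append(p)
cv2.imwrite('pics/c4.png',cv2.convertScaleAbs(np.hstack(o),alpha=1.5))
```

```text
(no output)
```

View pics/c4.png

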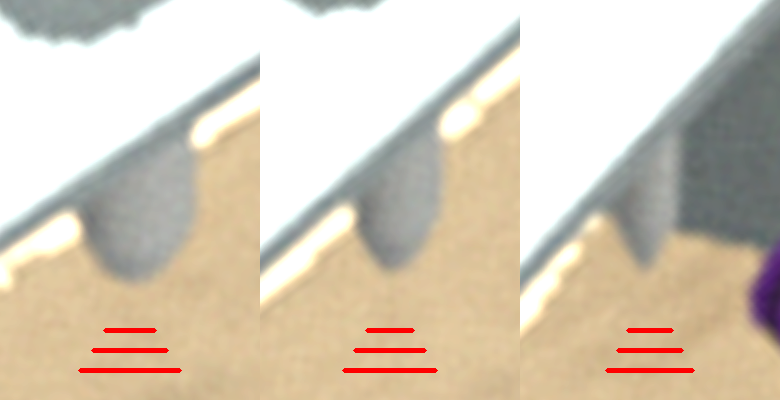

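The red scale bars (8, 12, 16 mm) confirm it: p2's shank (140,200) reads about 16 mm, p3's (400,200) about 12 mm and p4's (650,190) about 8 mm; p1 is short. So p3 is pin_a: 70 mm long, and 12 mm thick with a tapered tip.

```bash
cat >> h.py <<'E'
def plan(pos,yaw_y):
    """shift (tool axes) and rotvec (deg, tool axes) to reach TCP pos, tool down, tool y at yaw_y deg"""
    s=arm.read_state();q=s['tcp_rot'];C=R.from_quat(np.r_[q[1:],q[0]])
    y=np.array([np.cos(np.radians(yaw_y)),np.sin(np.radians(yaw_y)),0]);z=np.array([0,0,-1.]);x=np.cross(y,z)
    T=R.from_matrix(np.c_[x,y,z])
    print('shift',np.round(C.inv().apply(np.array(pos)-s['tcp_pos']),4),'rot',np.round((C.inv()*T).as_rotvec(degrees=True),1))
E
python3 - <<'E'
from h import *
a=load('s0');b=load('t0');d=load('w4')
print(tri([(a,(353.5,237)),(b,(379.5,194)),(d,(87.4,192.8))]))
print(tri([(a,(353.5,237)),(d,(87.4,192.8))]))
plan([.534,-.228,.25],9.4)
E
```

```text
(array([ 0.53426682, -0.22694778,  0.13514296]), [np.float64(0.0011305279649134407), np.float64(0.0008009696707408103), np.float64(0.0008699405602663996)])
(array([ 0.53463582, -0.22646445,  0.13489274]), [np.float64(0.0008785601577529229), np.float64(0.0008785601577530804)])
shift [-0.0501 -0.209   0.0131] rot [24.6 22.3 84. ]
```

```bash
python3 -m creep '[[[-0.004,-0.016,0.001],[1.9,1.7,6.5]],[[-0.008,-0.032,0.002],[3.8,3.4,12.9]],[[-0.012,-0.048,0.003],[5.7,5.1,19.4]],[[-0.016,-0.064,0.004],[7.6,6.9,25.8]],[[-0.019,-0.08,0.005],[9.5,8.6,32.3]],[[-0.023,-0.096,0.006],[11.4,10.3,38.8]],[[-0.027,-0.113,0.007],[13.2,12,45.2]],[[-0.031,-0.129,0.008],[15.1,13.7,51.7]],[[-0.035,-0.145,0.009],[17,15.4,58.2]],[[-0.039,-0.161,0.01],[18.9,17.2,64.6]],[[-0.042,-0.177,0.011],[20.8,18.9,71]],[[-0.046,-0.193,0.012],[22.7,20.6,77.5]]]' 0.045
python3 - <<'E'
from h import *
plan([.5343,-.2268,.22],9.4)
E
```

```text
clock: 7.47
tcp_pos: [0.5292, -0.212, 0.25]
tcp_rot: [0.026, 0.595, 0.803, 0.002]
ft_force: [-0.4, -0.0, -0.0]
grip_width: 0.511
finger_force: 0.0
shift [-0.0145 -0.0005  0.0306] rot [2.1 2.1 7.6]
```

```bash
python3 -m creep '[[[-0.007,0,0.015],[1,1,4]],[[-0.0145,-0.0005,0.03],[2.1,2.1,7.6]],[[-0.0145,-0.0005,0.03],[2.1,2.1,7.6]],[[-0.0145,-0.0005,0.03],[2.1,2.1,7.6]]]'
python3 - <<'E'
from h import *
plan([.5343,-.2268,.118],9.4)
d=grab('wrist','w5'); print(proj(d,[.5343,-.2268,.135]))
E
```

```text
clock: 7.8
tcp_pos: [0.5334, -0.227, 0.2198]
tcp_rot: [0.0, 0.645, 0.764, -0.0]
ft_force: [0.2, -0.0, -0.1]
grip_width: 0.513
finger_force: 0.0
shift [0.0002 0.0009 0.1018] rot [0.  0.1 0.3]
[314.99396087 210.12364569]
```

View pics/w5.png

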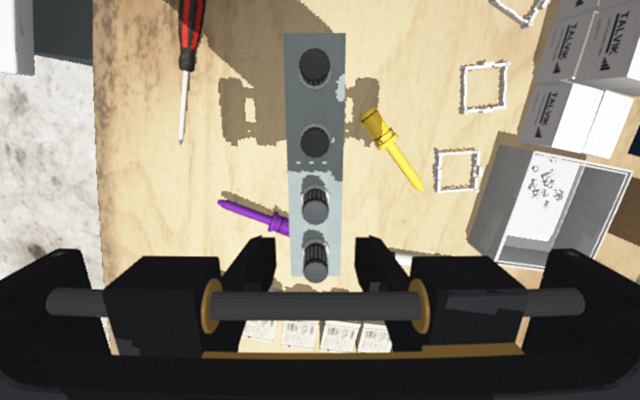

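The wrist view shows the four pins at (315,65), (315,142), (316,211) and (315,265). The third is pin_a, predicted at (315,210), and it sits centred between the fingers. I'll descend and grip.

```bash
python3 -m creep '[[[0,0,0.02],[0,0,0.3]],[[0,0.001,0.04],[0,0,0.3]],[[0,0.001,0.055],[0,0,0.3]],[[0,0.001,0.07],[0,0,0.3]],[[0,0.001,0.08],[0,0,0.3]],[[0,0.001,0.09],[0,0,0.3]],[[0,0.001,0.098],[0,0,0.3]],[[0,0.001,0.102],[0,0,0.3]],[[0,0.001,0.102],[0,0,0.3]]]'
python3 -m creep '[[[0,0,0],[0,0,0]],[[0,0,0],[0,0,0]],[[0,0,0],[0,0,0]],[[0,0,0],[0,0,0]],[[0,0,0],[0,0,0]],[[0,0,0],[0,0,0]]]' 0 30
```

```text
clock: 8.6
tcp_pos: [0.534, -0.2283, 0.1183]
tcp_rot: [0.001, 0.649, 0.761, 0.001]
ft_force: [-0.4, 0.7, -0.1]
grip_width: 0.511
finger_force: 0.0
clock: 9.1
tcp_pos: [0.5344, -0.2289, 0.1192]
tcp_rot: [0.001, 0.649, 0.761, 0.001]
ft_force: [-0.8, -0.3, 3.9]
grip_width: 0.237
finger_force: 30.0
```

```bash
python3 -m creep '[[[0,0,-0.01],[0,0,0]],[[0,0,-0.025],[0,0,0]],[[0,0,-0.045],[0,0,0]],[[0,0,-0.07],[0,0,0]],[[0,0,-0.095],[0,0,0]],[[0,0,-0.115],[0,0,0]],[[0,0,-0.125],[0,0,0]],[[0,0,-0.125],[0,0,0]]]'
python3 - <<'E'
from h import *
print(np.round(arm.read_state()['joint_pos'],2)); plan([.4876,.2630,.24],9.4)
d=grab('wrist','w6'); a=grab('scene','s6')
E
```

```text
clock: 9.77
tcp_pos: [0.535, -0.2292, 0.2462]
tcp_rot: [0.003, 0.649, 0.761, 0.002]
ft_force: [0.9, -0.1, -1.3]
grip_width: 0.236
finger_force: 30.0
[ 0.18  0.43  0.2   1.75 -0.1   0.97  0.57]
shift [0.4935 0.0309 0.0056] rot [ 0.4  0.1 -0.3]
```

```bash
python3 -m creep '[[[0.02,0.001,0],[0,0,0]],[[0.05,0.003,0],[0,0,0]],[[0.085,0.005,0],[0,0,0]],[[0.12,0.007,0],[0,0,0]],[[0.155,0.01,0],[0,0,0]],[[0.19,0.012,0],[0,0,0]],[[0.225,0.014,0],[0,0,0]],[[0.26,0.016,0],[0,0,0]],[[0.295,0.018,0],[0,0,0]],[[0.33,0.021,0],[0,0,0]],[[0.365,0.023,0],[0,0,0]],[[0.4,0.025,0.002],[0.4,0,0]]]'
python3 -m creep '[[[0.03,0.002,0],[0,0,0]],[[0.055,0.004,0],[0,0,0]],[[0.075,0.005,0],[0,0,0]],[[0.088,0.006,0],[0,0,0]],[[0.093,0.006,0],[0,0,0]],[[0.093,0.006,0],[0,0,0]],[[0.093,0.006,0],[0,0,0]]]'
python3 - <<'E'
from h import *
s=arm.read_state();print(np.round(s['joint_pos'],2)); plan([.4876,.2630,.215],9.4)
a=grab('scene','s7'); w=grab('wrist','w7');t=grab('top','t7')
z=s['tcp_pos']
for n,d in(('s',a),('w',w),('t',t)):
    print(n,[proj(d,np.array(z)-[0,0,k]).round(1).tolist() for k in(.028,.06,.098)], proj(d,[.4876,.263,.0825]).round(1), [(r[0],r[1][0]) for r in ring(d)][:6])
E
```

```text
clock: 10.87
tcp_pos: [0.4939, 0.1715, 0.2405]
tcp_rot: [-0.002, 0.649, 0.761, -0.003]
ft_force: [1.0, -1.0, -1.2]
grip_width: 0.24
finger_force: 30.0
clock: 11.45
tcp_pos: [0.4866, 0.2615, 0.2412]
tcp_rot: [-0.001, 0.649, 0.761, -0.002]
ft_force: [0.7, -0.1, -1.5]
grip_width: 0.241
finger_force: 30.0
[-0.58  0.39  0.01  1.81 -0.01  0.95 -0.41]
shift [0.0014 0.0014 0.0262] rot [-0.3  0.1 -0.4]
s [[264.7, 117.9], [265.4, 127.0], [266.3, 137.5]] [267.6 153.3] [(np.int32(352), array([394.3,  94.2])), (np.int32(158), array([366.5, 245.7]))]
w [[313.3, 239.5], [313.8, 220.7], [314.2, 204.6]] [315.8 185.7] [(np.int32(404), array([315.8, 185.6])), (np.int32(145), array([250.8, 309.2])), (np.int32(139), array([379.3, 310. ]))]
t [[227.6, 208.3], [229.4, 209.4], [231.4, 210.6]] [234.1 212.2] [(np.int32(135), array([360. , 176.2]))]
```

Run:
```python
from h import *
d=load('w7');g=cv2.cvtColor(d['frame'],cv2.COLOR_RGB2GRAY)
print('cols',list(range(286,346,2)))
for r in range(190,246,3): print(r,' '.join(f'{v:3d}' for v in g[r,286:346:2]))
s=arm.read_state()['tcp_pos']
for k in (.035,.06,.088,.098): print(k,[proj(d,np.array(s)+[0,0,-k]+np.array([e,0,0])).round(1).tolist() for e in(-.006,.006)])
```

```text
cols [286, 288, 290, 292, 294, 296, 298, 300, 302, 304, 306, 308, 310, 312, 314, 316, 318, 320, 322, 324, 326, 328, 330, 332, 334, 336, 338, 340, 342, 344]
190  41  33  74  95  90 180 255 254 254 232 226 226 229 163 126 122 132 167 222 227 225 240 254 254 255 169 195 192 193 190
193  34  44  90  94  87 208 255 254 254 252 228 225 227 226 227 229 228 225 226 226 231 253 254 255 251  99 137 164 165 166
196  38  90 114 110  97 228 255 253 254 254 254 244 226 224 224 227 226 223 227 246 255 254 253 255 247  87  93  94  95  92
199 121 242 244 240 233 252 254 253 254 253 254 254 254 254 250 248 251 253 254 254 254 254 253 255 222  93 102  98  96  97
202 202 255 254 254 254 254 254 254 254 253 254 253 255 255 248 254 255 255 254 254 254 254 253 255 236 203 196 187 134  90
205 227 254 254 254 254 253 254 254 254 253 254 255 136  73  81  74  74 181 255 253 254 253 253 254 253 253 254 255 234  99
208 230 254 254 254 254 253 254 254 253 253 255 164  75  83  85  81  80  73 246 254 253 253 253 253 253 253 253 254 225 161
211 230 254 254 254 254 253 254 254 253 253 255 143  80  81  85  82  84  73 
[... 866 characters left out ...]
9  28  33  71 109 117 116 129 255 255 137  98 193
235 255 255 255 255 150 107 112  84  32  29  67  46  34  68  63  35  43  83  45  28  31  34  81 118 108 198 255 120  93  96
238  47  47  51  41  17  67  70  45  45  42  81  43  34  65  66  34  39  78  45  39  67  46  30  98  65  17  39  20  20  21
241  17  20  16  18  12  55  44  73  51  44  79  45  38  67  64  37  39  74  48  38  70  61  42  75  58  16  21  18  18  17
244  20  17  17  21  15  50  50  78  46  51  79  39  35  65  65  35  37  77  53  33  65  65  44  59  23  19  19  14  16  17
0.035 [[304.7, 234.2], [323.3, 236.9]]
0.06 [[306.1, 220.0], [322.5, 222.5]]
0.088 [[307.3, 207.7], [321.8, 209.9]]
0.098 [[307.7, 204.0], [321.6, 206.1]]
```

Run:
```python
from h import *
d=load('w7');s=np.array(arm.read_state()['tcp_pos'])
for uv in [(314.8,206),(314.8,206.8)]: print((atz(d,uv,s[2]-.098)-s).round(4))
# shank edges sub-pixel rows 210-219 centre vs expected
print(s, atz(d,(315.8,185.6),.0825))
```

```text
[ 0.0003 -0.0008 -0.098 ]
[ 0.0004 -0.0015 -0.098 ]
[0.48700227 0.26131247 0.24180822] [0.48755232 0.26312837 0.0825    ]
```

```bash
python3 -m creep '[[[0.0028,0.0007,0.01],[-0.3,0.1,-0.4]],[[0.0028,0.0007,0.02],[-0.3,0.1,-0.4]],[[0.0028,0.0007,0.03],[-0.3,0.1,-0.4]],[[0.0028,0.0007,0.04],[-0.3,0.1,-0.4]],[[0.0028,0.0007,0.048],[-0.3,0.1,-0.4]],[[0.0028,0.0007,0.052],[-0.3,0.1,-0.4]],[[0.0028,0.0007,0.052],[-0.3,0.1,-0.4]]]' 0 40
python3 - <<'E'
from h import *
s=np.array(arm.read_state()['tcp_pos']);d=grab('wrist','w8')
b=[(r[0],r[1][0]) for r in ring(d)]
print(s,b[:2],proj(d,s-[0,0,.098]),[proj(d,[.4876,.2631,.0825])])
g=cv2.cvtColor(d['frame'],cv2.COLOR_RGB2GRAY)
for r in range(186,226,2): print(r,' '.join(f'{v:3d}' for v in g[r,294:340:2]))
E
```

```text
clock: 12.18
tcp_pos: [0.486, 0.2653, 0.1886]
tcp_rot: [-0.001, 0.646, 0.763, 0.0]
ft_force: [0.0, 0.0, -1.8]
grip_width: 0.238
finger_force: 40.0
[0.48601355 0.2653329  0.18858532] [(np.int32(443), array([315.6, 205. ])), (np.int32(145), array([251.1, 309.5]))] [314.01027118 205.36553555] [array([315.41656227, 205.2116507 ])]
186 153 166 167 169 165 164 169 168 167 167 172 166 170 172 169 165 163 166 168 168 166 160 159
188 243 242 171 166 169 166 172 168 164 167 173 164 167 175 170 162 164 164 169 172 168 164 169
190 252 253 240 173 166 166 171 170 157 149 151 151 161 251 218 161 166 163 168 170 168 162 169
192 254 255 254 193 179 161 161 143 126 115 115 111 137 232 218 169 160 164 170 170 165 160 166
194 255 254 254 255 255 222 127 115 118 121 118 116 138 229 227 172 134 165 177 166 175 240 223
196 255 254 254 254 254 238 167 116 122 120 118 119 130 221 226 223 226 247 254 242 243 255 255
198 255 254 254 254 243 227 226 132 121 117 119 118 115 152 226 225 226 231 252 255 254 254 255
200 255 254 253 251 226 226 225 145 119 119 118 119 117 176 227 226 226 227 233 254 253 253 255
202
[... 448 characters left out ...]
 226 226 234 254 253 255 245
212 255 254 253 253 229 226 226 105  79  84  83  80  82  76 170 228 227 225 249 254 253 255 226
214 255 253 253 254 245 224 222  99  81  83  83  79  82  77 149 228 226 230 253 254 253 255 206
216 254 253 253 254 253 246 217  90  82  82  81  82  81  77 135 226 237 254 254 253 253 255 162
218 254 253 254 254 254 255 247  93  81  83  83  79  79  75 124 238 253 254 254 253 254 255 149
220 254 253 254 254 254 255 252  89  82  84  85  84  84  78 119 255 255 254 254 253 254 255 125
222 253 253 254 254 255 192 122  82  90 101 103 105  99  91  84 136 239 255 254 253 254 255 138
224 253 253 255 255 164  86 103 116 113 116 115 117 115 114 111 102  96 202 255 254 254 250 199
```

```bash
python3 -m creep '[[[-0.0016,0.0003,0],[0,0,0]],[[-0.0016,0.0003,0.003],[0,0,0]],[[-0.0016,0.0003,0.006],[0,0,0]],[[-0.0016,0.0003,0.009],[0,0,0]],[[-0.0016,0.0003,0.012],[0,0,0]],[[-0.0016,0.0003,0.014],[0,0,0]],[[-0.0016,0.0003,0.014],[0,0,0]]]'
python3 -m creep '[[[0,0,0.002],[0,0,0]],[[0,0,0.004],[0,0,0]],[[0,0,0.006],[0,0,0]],[[0,0,0.006],[0,0,0]]]'
python3 -m creep '[[[0,0,0.002],[0,0,0]],[[0,0,0.004],[0,0,0]],[[0,0,0.006],[0,0,0]],[[0,0,0.006],[0,0,0]]]'
python3 - <<'E'
from h import *
s=arm.read_state();plan([.4876,.2631,.16],9.4);print(s['moment'])
E
```

```text
clock: 12.82
tcp_pos: [0.4869, 0.2642, 0.1753]
tcp_rot: [-0.0, 0.646, 0.763, 0.001]
ft_force: [-0.6, -0.1, -1.3]
grip_width: 0.238
finger_force: 40.0
clock: 13.15
tcp_pos: [0.4871, 0.2642, 0.1696]
tcp_rot: [-0.0, 0.646, 0.763, 0.001]
ft_force: [-0.1, -0.5, -2.1]
grip_width: 0.239
finger_force: 40.0
clock: 13.48
tcp_pos: [0.487, 0.2641, 0.1634]
tcp_rot: [-0.0, 0.646, 0.763, 0.001]
ft_force: [-0.4, -0.9, -2.3]
grip_width: 0.235
finger_force: 40.0
shift [-0.0011  0.0004  0.0034] rot [ 0.  -0.1  0.1]
[-0.27707327 -0.03753986 -0.06817426]
```

```bash
python3 -m creep '[[[-0.0005,0,0.004],[0,0,0]],[[-0.0005,0,0.008],[0,0,0]],[[-0.0005,0,0.012],[0,0,0]],[[-0.0005,0,0.016],[0,0,0]],[[-0.0005,0,0.02],[0,0,0]],[[-0.0005,0,0.024],[0,0,0]],[[-0.0005,0,0.026],[0,0,0]],[[-0.0005,0,0.026],[0,0,0]]]'
python3 -m creep '[[[0,0,0.002],[0,0,0]],[[0,0,0.004],[0,0,0]],[[0,0,0.006],[0,0,0]],[[0,0,0.008],[0,0,0]],[[0,0,0.01],[0,0,0]],[[0,0,0.01],[0,0,0]]]'
python3 -m creep '[[[0,0,0.002],[0,0,0]],[[0,0,0.004],[0,0,0]],[[0,0,0.006],[0,0,0]],[[0,0,0.008],[0,0,0]],[[0,0,0.01],[0,0,0]],[[0,0,0.01],[0,0,0]]]'
```

```text
clock: 14.15
tcp_pos: [0.487, 0.2638, 0.1372]
tcp_rot: [-0.0, 0.646, 0.763, 0.001]
ft_force: [0.6, -1.0, -2.2]
grip_width: 0.236
finger_force: 40.0
clock: 14.65
tcp_pos: [0.4872, 0.2638, 0.1275]
tcp_rot: [-0.0, 0.646, 0.763, 0.001]
ft_force: [-0.6, -0.5, -0.7]
grip_width: 0.239
finger_force: 40.0
clock: 15.15
tcp_pos: [0.4871, 0.2638, 0.1174]
tcp_rot: [-0.0, 0.646, 0.763, 0.001]
ft_force: [-0.4, -1.7, -1.5]
grip_width: 0.235
finger_force: 40.0
```

```bash
python3 -m creep '[[[0,0,0.002],[0,0,0]],[[0,0,0.004],[0,0,0]],[[0,0,0.006],[0,0,0]],[[0,0,0.008],[0,0,0]],[[0,0,0.009],[0,0,0]],[[0,0,0.009],[0,0,0]]]'
python3 -m creep '[[[0,0,0.001],[0,0,0]],[[0,0,0.002],[0,0,0]],[[0,0,0.002],[0,0,0]]]'
python3 -m creep '[[[0,0,0.001],[0,0,0]],[[0,0,0.002],[0,0,0]],[[0,0,0.002],[0,0,0]]]'
```

```text
clock: 15.65
tcp_pos: [0.4874, 0.2642, 0.1089]
tcp_rot: [-0.0, 0.646, 0.763, 0.001]
ft_force: [-1.5, -0.8, 1.7]
grip_width: 0.236
finger_force: 40.0
clock: 15.9
tcp_pos: [0.4874, 0.2642, 0.1071]
tcp_rot: [-0.0, 0.646, 0.763, 0.001]
ft_force: [-2.1, -1.0, 4.2]
grip_width: 0.238
finger_force: 40.0
clock: 16.15
tcp_pos: [0.4874, 0.2644, 0.1052]
tcp_rot: [-0.0, 0.646, 0.763, 0.001]
ft_force: [-2.4, -1.3, 5.3]
grip_width: 0.237
finger_force: 40.0
```

```bash
python3 -m creep '[[[0,0,0.001],[0,0,0]],[[0,0,0.002],[0,0,0]],[[0,0,0.002],[0,0,0]]]'
python3 -m creep '[[[0,0,0.001],[0,0,0]],[[0,0,0.002],[0,0,0]],[[0,0,0.002],[0,0,0]]]'
```

```text
clock: 16.4
tcp_pos: [0.4875, 0.2649, 0.1039]
tcp_rot: [-0.0, 0.646, 0.763, 0.002]
ft_force: [-3.4, -0.4, 10.9]
grip_width: 0.244
finger_force: 40.1
clock: 16.65
tcp_pos: [0.4878, 0.2655, 0.1029]
tcp_rot: [-0.001, 0.646, 0.763, 0.002]
ft_force: [-6.0, -0.8, 20.5]
grip_width: 0.24
finger_force: 40.1
```

```bash
python3 -m creep '[[[0,0,0],[0,0,0]],[[0,0,0],[0,0,0]],[[0,0,0],[0,0,0]],[[0,0,0],[0,0,0]],[[0,0,0],[0,0,0]],[[0,0,0],[0,0,0]]]'
python3 - <<'E'
from h import *
print(arm.close_job())
E
```

```text
clock: 17.15
tcp_pos: [0.4877, 0.2655, 0.1029]
tcp_rot: [-0.001, 0.646, 0.763, 0.002]
ft_force: [-6.3, -0.8, 20.2]
grip_width: 0.24
finger_force: 40.1
the job is handed in; nothing more can be done
None
```

I swung the bush plate to its stop, threaded pin_a (third in the rack) through both bushes, and handed the job in at 17 s, pressing down with about 20 N and gripping at 40 N; the force readings show the plate bottomed out, but I took no final picture and the hand-in returned no verdict.

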